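# Hold back the sprung follower in the tea drawer

### The job

Pull the drawer of the little oak tea cabinet out to its stop. Then reach into it from above and push the sprung follower plate sideways, back against its spring, past the click of its ratchet pawl and on to nearly the end of its travel, so that I can slip new packets in. Finish while still holding it there with the fingers, never letting it rest on the pawl, with the drawer still fully out and the jars and crockery left standing where they are.

Things in the scene. Friction and masses are not known exactly. Their poses are not given: they have to be found in the camera images.
- cabinet: low oak tea cabinet, fixed to the worktop: 200 mm deep, 364 mm wide, 100 mm high, one full-width drawer. Origin: middle of the lower edge of its front opening, at worktop height. Its +x axis points from the opening to its back (so the drawer pulls out along its -x), +y along its width, z up. Place and yaw vary.
- drawer (a joint): how far the drawer is pulled out, m: 0 shut, 0.15 at its stop; may start up to 30 mm open. Runs along the cabinet's -x; stiff slide, about 4 N of friction, stays where it is left. Front panel 14 mm thick in front of the opening, its top edge 88 mm above the worktop; drawer floor 18 mm above the worktop, side walls to 64 mm, inside 328 mm wide.
- drawer_handle (a point): middle of the dark steel bar handle on the drawer's front, moving with the drawer: a 10 mm thick level bar, 100 mm long along the cabinet's y, its axis 60 mm above the worktop and 40 mm in front of the front panel (35 mm free gap behind the bar), so a finger fits behind it from above if the gripper is opened about 30 mm.
- follower_face (a point): middle of the follower's pushing face (its cabinet -y side), 60 mm above the worktop, 90 mm inside the drawer's front panel, moving with it. The follower is an upright aluminium plate, 90 mm wide along the cabinet's x, 10 mm thick along y, 22 to 80 mm above the worktop. Beside the face (-y) the drawer is empty for 98 mm, up to a low divider: enter there from above with closed fingers.
- follower (a joint): travel of the follower, m, along the cabinet's +y: 0 at rest (plate in mid-drawer), 0.06 at its end stop. Behind it a rod with coils runs into a fixed housing. Its spring pushes back with 4 N at 0 and 10 N at 0.06. It clicks past the pawl at about 0.042; let go after that, it falls back on to the pawl at about 0.041 and stays caught.
- pawl (a joint): angle of the ratchet pawl, rad: 0 at rest. A steel finger 49 mm long, 8 mm thick, 36 mm above the worktop, on a post beside the drawer's front panel; it points along +y, slanting towards the follower. The small tooth on the follower's near edge pushes it aside to about 0.2 as it passes and it snaps back to 0 behind the tooth: the click.
- tin: small plain metal tea tin, 44 mm across, 45 mm high, loose in the narrow compartment at the drawer's -y end; rides along with the drawer. Origin under its centre. Not needed.
- jar_tall: tall clip-top glass jar, 94 mm across, 190 mm high, bystander on the left; origin under its centre
- jar_coffee: clip-top glass jar, 90 mm across, 130 mm high, dark contents, bystander on the left; origin under its centre
- jar_low: low clip-top glass jar, 90 mm across, 105 mm high, bystander on the right; origin under its centre
- jar_black_lid: small glass jar with black lid, 72 mm across, 85 mm high, standing on top of the cabinet, about halfway back; origin under its centre
- mug: white mug, 80 mm across, 90 mm high, handle to one side, bystander on the left; origin under its centre
- bowl: blue bowl, 130 mm across, 60 mm high, bystander on the right; origin under its centre

How it is judged:
On the way, in this order (a step that is already met when the one before it is completed fails the run):
1. the drawer is out at its stop (within 7 mm) (value of joint drawer above 0.143 m), for 0.2 s.
2. the follower has been pushed past the click: beyond 46 mm, with the pawl snapped back (value of joint follower above 0.046 m and value of joint pawl below 0.07 rad and value of joint drawer above 0.135 m), for 0.2 s.
At the end, for the whole second after the job is handed in: the drawer is within 15 mm of its stop; the fingers press on the follower with more than 3 N and hold it still beyond 48 mm of its 60 mm travel, clear of the pawl, which has snapped back (value of joint drawer above 0.135 m and value of joint follower above 0.048 m and value of joint pawl below 0.07 rad and contact force between the fingers and follower above 3 N and velocity of joint follower between -0.02 and 0.02 m/s); the arm keeps its last pose, push and grip.
It fails at once if a jar, the mug or the bowl is knocked over or shoved more than 40 mm (distance of any of jar_tall, jar_coffee, jar_low, jar_black_lid, mug, bowl from where it was at the start of the episode above 0.04 m or angle between any of jar_tall, jar_coffee, jar_low, jar_black_lid, mug, bowl's own z axis and vertical above 0.5 rad).
It fails at once if the follower is allowed to fall back on to the pawl after the click (below 43 mm with the pawl down behind the tooth and no finger on it) (value of joint follower between 0.036 and 0.043 m and value of joint pawl below 0.05 rad and contact force between the fingers and follower below 0.3 N).
It also fails if it takes over 48 s, if anything falls off the work surface, if the arm or the gripper's body presses on something with over 40 N, if the wrist force passes 120 N, or if a joint passes its speed limit or range.

### The arm

A 6-joint arm with a two-finger parallel gripper is mounted at the origin on the work surface. World frame = base frame: x ahead of the robot, y to its left, z up, the work surface at z = 0. Lengths are in m, angles in rad, forces in N, time in s.
With the tool pointing down it reaches from about 0.325 to 0.775 m from the base axis. Payload 9.3 kg.
Tool frame: the origin (TCP) lies midway between the tips of the shut fingers; the grasp point (between the pads) lies ctrl.pinch_z behind it (ctrl.pinch_z is the distance from the TCP to the grasp point, in m); z points along the fingers, y is the direction in which the jaws open and shut (so a half turn about z gives the same grasp; the last joint's range is limited). The gripper opens to 85 mm and grips with 20 to 120 N. Pads are 22 mm wide; open, the fingers measure 114 mm over their backs; the gripper's body (76 mm by 85 mm) begins 54 mm behind the grasp point. The pads swing forward as they close: fully open they stand 13 mm farther back than shut.
Start: joints at [-1.302, 0.259, 0.021, 1.334, 0, 1.418], TCP at [0.225, -0.502, 0.199] pointing down, gripper open.
Joint ranges: [-3.04, 3.04], [-0.91, 1.82], [-1.04, 1.36], [-1.92, 1.95], [-1.52, 1.45], [-3.14, 3.14]. Speed limits (rad/s): [2.22, 2.22, 2.79, 3.14, 3.14, 3.14].

### API

Orientations are given as a 3x3 rotation matrix whose columns are the frame's x, y, z axes.
In Python, from station import readout, capture, ctrl gives the robot as it stands.
- The arm moves only by the tool send_rows, never from a script. Its argument "plan" is a list of rows, each an object with "grip": the finger opening in m, from 0 to 0.0854; "slide": the shift along the tool's x, y, z in m, a list of three; "twist": the turn about the tool's z in rad. In form: [{"grip": grip, "slide": [tx, ty, tz], "twist": twist}, ...]. A call has 1 to 8 rows; each row shifts and turns the commanded pose from where the row before left it, along the tool's axes as they then stand; what a row does not reach is not made up. A row lasts 1/12 s, in which the tool goes at most 41.7 mm and 7.16 degrees, less where a joint would pass 70% of its speed; a pose out of reach is approached as far as the arm can. A call is refused whole if a number of a shift passes 0.0417 or a number of a turn 0.125, either way. A call with a gripper value outside its range is refused whole. The fingers move at their own pace and stop on an object; "force" is the grip in N (left out, the last holds). Time passes only in rows, so rows that do not move let the fingers close. It gives the time, the measured TCP pose, the force and the opening at its end, in the units of the state.
- readout.get_state(): the state, without advancing time (a new reading comes with each control period).
- capture(name): name is "side" or "top"; returns a dict with "img" (420x560x3 uint8, red, green, blue), "fx", "fy", "cx", "cy" (pixels), "k1" (the pictures are not rectified: a ray, as slopes to the right and down, at radius r is drawn at 1 + k1 r^2 times it, then the intrinsics apply), "rvec" (rotation vector, rad) and "tvec" (3), from world to camera coordinates, as OpenCV has them. Camera axes: x right, y down, z forward; pixel columns grow to the right and rows downward; lengths in m; the calibration is good to about 2 mm. A picture is of the moment at which its call begins. There is no depth.
- ctrl.sign_off(): hands the job in, once; it reports no verdict.
The state is a dict: "t": time; "qpos": joint angles; "joint_velocities": joint speeds; "joint_torque": joint torques, N m; "ee_pos": TCP position; "eef_rot": TCP orientation; "ft_force": force on the tool from outside, world axes, zero at the start; "ft_torque": the same for the moment, N m; "gripper_width": finger opening in m.
Only numpy, scipy, OpenCV 4.12 (cv2) and the standard library are available. Lean on these libraries where they do the work, as an engineer would, in place of code of your own. Each camera call takes 0.05 s, during which the arm holds its last target.

## Working session

There is one attempt and no reset: what is moved stays moved. The work goes in short steps, Python scripts to look and compute and a tool call to move; the robot and the scene stay as the last step left them, time stands still between calls to the robot, and variables do not carry over. Pictures are saved under pics/ and viewed, and the job is handed in when it is done.

Besides the shell and the picture viewer there is one more tool, called after "Request:" in YAML: its name, and indented under it one key for each argument. send_rows: Moves the arm, as the interface text tells. Its arguments: {"type":"object","properties":{"plan":{"type":"array"},"force":{"type":"number"}},"required":["plan"]}

```bash
mkdir -p pics; ls; python3 - <<'E'
from station import readout, capture, ctrl
import cv2
s=readout.get_state()
print({k:(v.round(4).tolist() if hasattr(v,'round') and not isinstance(v,float) else v) for k,v in s.items()}, ctrl.pinch_z)
for n in ["side","top"]:
    c=capture(n); cv2.imwrite(f"pics/{n}0.png",c["img"][:,:,::-1]); print({k:v for k,v in c.items() if k!="img"})
E
```

```text
pics
{'t': 0.0, 'qpos': [-1.3016, 0.2592, 0.0208, 1.3337, 0.0, 1.4182], 'joint_velocities': [0.0002, 0.0003, -0.0002, 0.0012, -0.0004, -0.0007], 'joint_torque': [0.0017, -55.5638, 34.4534, 0.0138, 0.0002, -0.0], 'ee_pos': [0.2251, -0.5015, 0.1988], 'eef_rot': [[0.9123, 0.4094, -0.0003], [0.4094, -0.9123, 0.0013], [0.0002, -0.0013, -1.0]], 'ft_force': [0.1128, -0.4285, -0.0837], 'ft_torque': [0.0287, 0.0562, 0.0001], 'gripper_width': 0.08539957503142735} 0.0187
{'fx': 379.06749103062435, 'fy': 379.06749103062435, 'cx': 278.6908399058763, 'cy': 210.97261361913633, 'k1': 0.00342960079525358, 'rvec': array([ 2.151015  , -0.29668703,  0.18438259]), 'tvec': array([-0.58255703,  0.14637857,  0.80735211])}
{'fx': 458.364614859327, 'fy': 458.364614859327, 'cx': 270.9984008402439, 'cy': 205.32585361339136, 'k1': -0.1352203821515834, 'rvec': array([ 2.19610168, -2.19600294,  0.07198875]), 'tvec': array([-1.01362563e-04,  5.79473660e-01,  1.46513081e+00])}
```

View pics/side0.png

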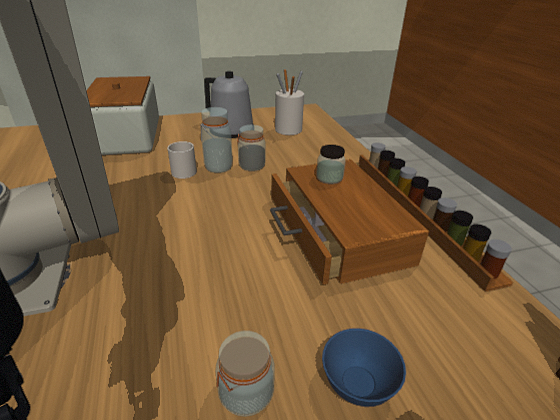

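View pics/top0.png

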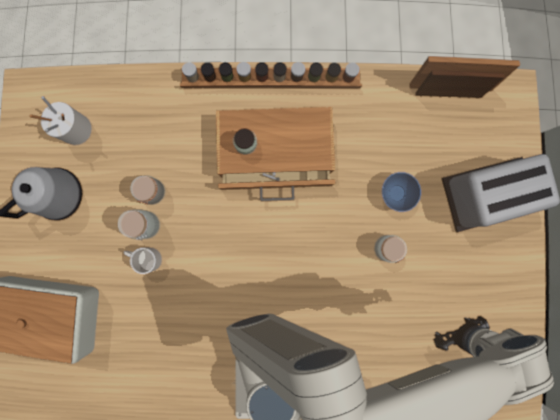

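Side view: the cabinet is right of centre, with its drawer slightly open and the handle at about (285,225). In the top view the cabinet spans about (217–333, 107–190), with the handle at about (277,196). I'll zoom in to measure.

```bash
cat > h.py <<'E'
import numpy as np, cv2
def cam(c):
    K=np.array([[c["fx"],0,c["cx"]],[0,c["fy"],c["cy"]],[0,0,1]]);D=np.array([c["k1"],0,0,0,0.])
    return K,D
def ray(c,uv,z):
    K,D=cam(c);R,_=cv2.Rodrigues(c["rvec"]);t=np.asarray(c["tvec"]).ravel()
    p=cv2.undistortPoints(np.array(uv,float).reshape(-1,1,2),K,D).reshape(-1,2)
    o=-R.T@t; d=np.c_[p,np.ones(len(p))]@R
    return o+d*((z-o[2])/d[:,2])[:,None]
def proj(c,P):
    K,D=cam(c); return cv2.projectPoints(np.array(P,float).reshape(-1,1,3),c["rvec"],c["tvec"],K,D)[0].reshape(-1,2)
def crop(c,x0,y0,x1,y1,s,fn):
    cv2.imwrite(fn,cv2.resize(c["img"][y0:y1,x0:x1,::-1],None,fx=s,fy=s,interpolation=cv2.INTER_CUBIC))
E
python3 - <<'E'
from station import capture; from h import *
c=capture("top"); crop(c,205,95,345,210,5.5,"pics/t1.png")
c=capture("side"); crop(c,255,140,435,290,4.4,"pics/s1.png")
E
```

```text
(no output)
```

View pics/t1.png

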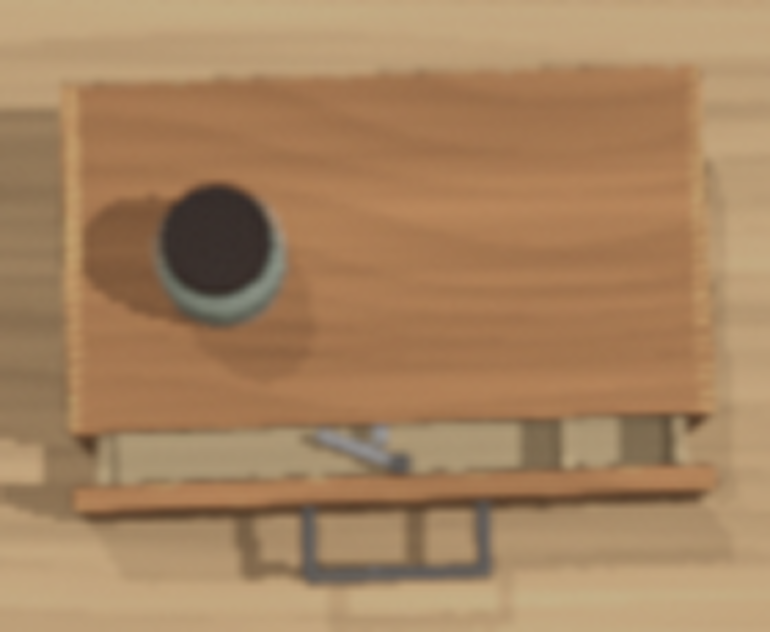

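View pics/s1.png

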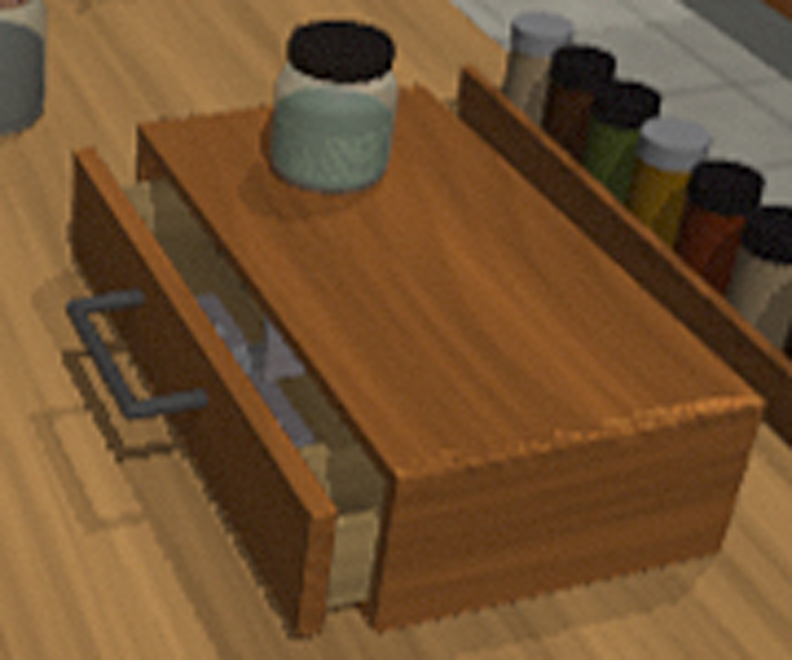

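Top crop: the cabinet's front top edge runs from (72,432) to (710,412), the back corners are (65,88) and (696,68), and the handle bar runs from (308,576) to (488,570). The pawl is visible at about (350,448).

```bash
cat > m.py <<'E'
from station import capture; from h import *
c=capture("top")
def T(l): return [[205+(u+.5)/5.5-.5,95+(v+.5)/5.5-.5] for u,v in l]
A=ray(c,T([(72,432),(710,412),(65,88),(696,68)]),0.1); print("cab",A.round(4))
d=A[0]-A[1]; print(np.linalg.norm(d),np.arctan2(-d[0],d[1]),np.linalg.norm(A[0]-A[2]),np.linalg.norm(A[1]-A[3]))
d=A[2]-A[3]; print("back yaw",np.arctan2(-d[0],d[1]))
P=ray(c,T([(78,513),(712,490)]),0.088);print("panel front top edge",P.round(4)); d=P[0]-P[1]; print(np.arctan2(-d[0],d[1]))
H=ray(c,T([(306,576),(490,570)]),0.063);print("handle",H.round(4),H.mean(0)); d=H[0]-H[1]; print(np.linalg.norm(d),np.arctan2(-d[0],d[1]))
c=capture("side")
def S(l): return [[255+(u+.5)/4.4-.5,140+(v+.5)/4.4-.5] for u,v in l]
B=ray(c,S([(395,475),(138,126),(762,403)]),0.1);print("side cab: R front,L front,R back",B.round(4))
print("side handle",ray(c,S([(76,306),(134,410)]),0.061).round(4))
E
python3 m.py
```

```text
cab [[ 0.6735  0.1642  0.1   ]
 [ 0.6852 -0.1924  0.1   ]
 [ 0.8697  0.1703  0.1   ]
 [ 0.8821 -0.1871  0.1   ]]
0.35674452432950227 0.032647194116894825 0.1962050265140449 0.19700781356826366
back yaw 0.034883972446041044
panel front top edge [[ 0.6293  0.1617  0.088 ]
 [ 0.6426 -0.1948  0.088 ]]
0.03717705981698557
handle [[ 0.5957  0.034   0.063 ]
 [ 0.5991 -0.0709  0.063 ]] [ 0.59739002 -0.01841012  0.063     ]
0.10496848240621022 0.033112046327840504
side cab: R front,L front,R back [[ 0.6848 -0.1973  0.1   ]
 [ 0.6719  0.1575  0.1   ]
 [ 0.8815 -0.1931  0.1   ]]
side handle [[ 0.5967  0.0291  0.061 ]
 [ 0.6    -0.0716  0.061 ]]
```

Cabinet yaw is about 0.034 rad, and the handle is at about (0.5975, -0.02). I'll swing round to it at height with the jaws along the cabinet's x.

Request:
send_rows:
  plan:
    - {"grip": 0.03,"slide": [0.036,0.001,0],"twist": -0.066}
    - {"grip": 0.03,"slide": [0.036,0.001,0],"twist": -0.066}
    - {"grip": 0.03,"slide": [0.036,0.001,0],"twist": -0.066}
    - {"grip": 0.03,"slide": [0.036,0.001,0],"twist": -0.066}
    - {"grip": 0.03,"slide": [0.036,0.001,0],"twist": -0.066}
    - {"grip": 0.03,"slide": [0.036,0.001,0],"twist": -0.066}
    - {"grip": 0.03,"slide": [0.036,0.001,0],"twist": -0.066}
    - {"grip": 0.03,"slide": [0.036,0.001,0],"twist": -0.066}

```text
t: 0.97
ee_pos: [0.4574, -0.3339, 0.1992]
eef_rot: [[0.579, 0.815, -0.0], [0.815, -0.579, 0.0], [0.0, -0.0, -1.0]]
ft_force: [0.7, -0.2, -0.8]
gripper_width: 0.0302
```

Request:
send_rows:
  plan:
    - {"grip": 0.03,"slide": [0.036,0.001,0],"twist": -0.066}
    - {"grip": 0.03,"slide": [0.036,0.001,0],"twist": -0.066}
    - {"grip": 0.03,"slide": [0.036,0.001,0],"twist": -0.066}
    - {"grip": 0.03,"slide": [0.036,0.001,0],"twist": -0.066}
    - {"grip": 0.03,"slide": [0.036,0.001,0],"twist": -0.066}
    - {"grip": 0.03,"slide": [0.036,0.001,0],"twist": -0.066}
    - {"grip": 0.03,"slide": [0.036,0.001,0],"twist": -0.066}
    - {"grip": 0.03,"slide": [0,0,0],"twist": 0}

```text
t: 1.63
ee_pos: [0.566, -0.1048, 0.1994]
eef_rot: [[0.15, 0.989, 0.0], [0.989, -0.15, 0.002], [0.002, -0.0, -1.0]]
ft_force: [-0.4, -1.0, -0.2]
gripper_width: 0.0301
```

```bash
cat > st.py <<'E'
from station import readout; import numpy as np
s=readout.get_state();R=np.array(s["eef_rot"])
print("t",s["t"],"pos",np.round(s["ee_pos"],4),"x",R[:,0].round(3),"yaw_y",np.arctan2(R[1,1],R[0,1]).round(4),"z",R[:,2].round(3),"F",np.round(s["ft_force"],2),"w",round(s["gripper_width"],4),"q",np.round(s["qpos"],2))
E
python3 st.py
```

```text
t 1.6333 pos [ 0.566  -0.1048  0.1994] x [0.15  0.989 0.002] yaw_y -0.1502 z [ 0.     0.002 -1.   ] F [-0.43 -1.01 -0.25] w 0.0301 q [-0.33  0.3   0.08  1.35  0.    1.39]
```

Request:
send_rows:
  plan:
    - {"grip": 0.03,"slide": [0,0,0],"twist": -0.092}
    - {"grip": 0.03,"slide": [0,0,0],"twist": -0.092}
    - {"grip": 0.03,"slide": [0.028,0.0115,0.01],"twist": 0}
    - {"grip": 0.03,"slide": [0.028,0.0115,0.02],"twist": 0}
    - {"grip": 0.03,"slide": [0.028,0.0115,0.025],"twist": 0}
    - {"grip": 0.03,"slide": [0,0,0.015],"twist": 0}
    - {"grip": 0.03,"slide": [0,0,0],"twist": 0}
    - {"grip": 0.03,"slide": [0,0,0],"twist": 0}

```text
t: 2.3
ee_pos: [0.597, -0.0254, 0.129]
eef_rot: [[-0.025, 1.0, -0.002], [1.0, 0.025, 0.0], [0.0, -0.002, -1.0]]
ft_force: [-0.4, -0.5, 1.0]
gripper_width: 0.0301
```

```bash
python3 st.py; python3 - <<'E'
from station import capture; from h import *
c=capture("top"); crop(c,205,95,345,210,5.5,"pics/t2.png")
c=capture("side"); crop(c,225,100,405,290,3.1,"pics/s2.png")
E
```

```text
t 2.3 pos [ 0.597  -0.0254  0.129 ] x [-0.025  1.     0.   ] yaw_y 0.0254 z [-0.002  0.    -1.   ] F [-0.45 -0.49  0.96] w 0.0301 q [-0.18  0.37 -0.    1.2  -0.    1.36]
```

View pics/s2.png

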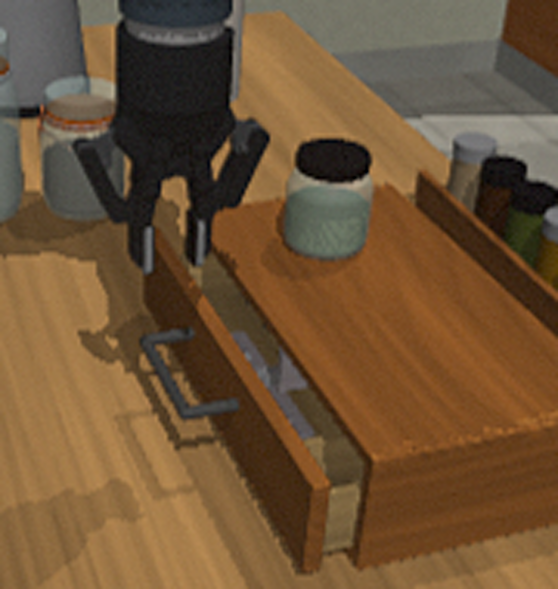

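The gripper straddles the handle bar from above, tips at about (170,260) in the crop and the bar at about (180,375). Descending.

Request:
send_rows:
  plan:
    - {"grip": 0.03,"slide": [0.004,0,0.015],"twist": -0.008}
    - {"grip": 0.03,"slide": [0,0,0.015],"twist": 0}
    - {"grip": 0.03,"slide": [0,0,0.015],"twist": 0}
    - {"grip": 0.03,"slide": [0,0,0.015],"twist": 0}
    - {"grip": 0.03,"slide": [0,0,0.015],"twist": 0}
    - {"grip": 0.03,"slide": [0,0,0.01],"twist": 0}
    - {"grip": 0.03,"slide": [0,0,0],"twist": 0}
    - {"grip": 0.03,"slide": [0,0,0],"twist": 0}

```text
t: 3.07
ee_pos: [0.5976, -0.022, 0.0451]
eef_rot: [[-0.032, 0.999, 0.001], [0.999, 0.032, -0.0], [-0.0, 0.0, -1.0]]
ft_force: [-0.1, -0.4, 0.7]
gripper_width: 0.0299
```

```bash
python3 st.py; python3 - <<'E'
from station import capture; from h import *
c=capture("side"); crop(c,225,100,405,290,3.1,"pics/s3.png")
E
```

```text
t 3.0667 pos [ 0.5976 -0.022   0.0451] x [-0.032  0.999 -0.   ] yaw_y 0.0322 z [ 0.001 -0.    -1.   ] F [-0.12 -0.37  0.74] w 0.0299 q [-0.18  0.42 -0.14  1.01 -0.    1.36]
```

View pics/s3.png

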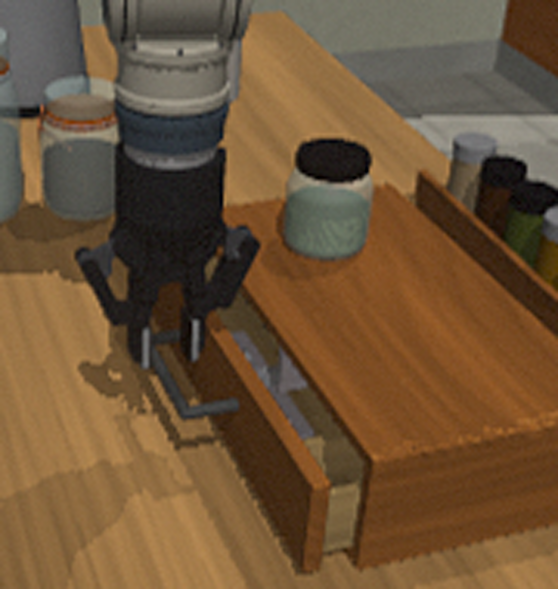

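One finger is in front of the bar and one behind it, with no contact. Pulling.

Request:
send_rows:
  plan:
    - {"grip": 0.03,"slide": [0,-0.005,0],"twist": 0}
    - {"grip": 0.03,"slide": [0,-0.008,0],"twist": 0}
    - {"grip": 0.03,"slide": [0,-0.01,0],"twist": 0}
    - {"grip": 0.03,"slide": [0,-0.015,0],"twist": 0}
    - {"grip": 0.03,"slide": [0,-0.015,0],"twist": 0}
    - {"grip": 0.03,"slide": [0,-0.015,0],"twist": 0}
    - {"grip": 0.03,"slide": [0,-0.015,0],"twist": 0}
    - {"grip": 0.03,"slide": [0,-0.015,0],"twist": 0}

```text
t: 3.78
ee_pos: [0.4977, -0.0245, 0.0448]
eef_rot: [[-0.033, 0.999, 0.0], [0.999, 0.033, -0.0], [-0.0, 0.0, -1.0]]
ft_force: [0.4, 0.3, -0.3]
gripper_width: 0.0302
```

Request:
send_rows:
  plan:
    - {"grip": 0.03,"slide": [0,-0.012,0],"twist": 0}
    - {"grip": 0.03,"slide": [0,-0.006,0],"twist": 0}
    - {"grip": 0.03,"slide": [0,-0.004,0],"twist": 0}
    - {"grip": 0.03,"slide": [0,0,0],"twist": 0}

```text
t: 4.12
ee_pos: [0.4768, -0.0253, 0.0448]
eef_rot: [[-0.033, 0.999, 0.001], [0.999, 0.033, -0.0], [-0.0, 0.001, -1.0]]
ft_force: [0.4, 0.1, -0.1]
gripper_width: 0.0303
```

```bash
python3 st.py
```

```text
t 4.1167 pos [ 0.4768 -0.0253  0.0448] x [-0.033  0.999 -0.   ] yaw_y 0.0329 z [ 0.001 -0.    -1.   ] F [ 0.41  0.11 -0.05] w 0.0303 q [-0.23  0.24 -0.43  0.91  0.    1.31]
```

```bash
python3 - <<'E'
from station import capture; from h import *
c=capture("side"); crop(c,195,100,405,300,3,"pics/s4.png")
E
```

```text
(no output)
```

View pics/s4.png

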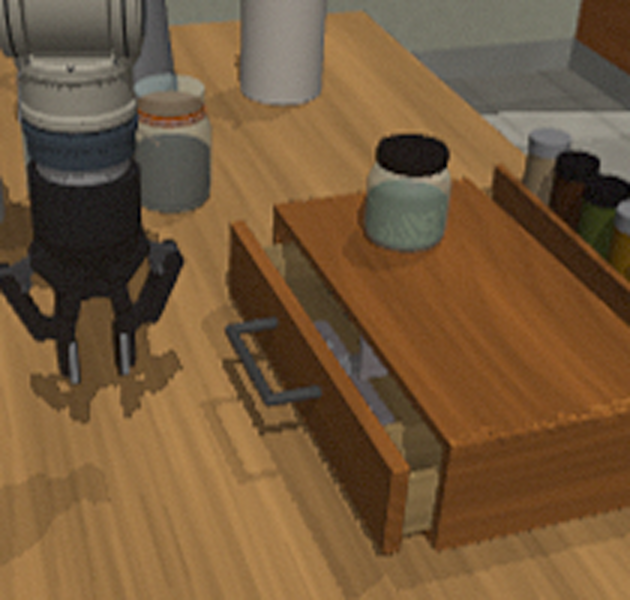

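The drawer didn't move; the fingers missed the bar. I'll check the TCP reading against the images.

```bash
python3 - <<'E'
from station import capture,readout; from h import *
s=readout.get_state();p=np.array(s["ee_pos"]);R=np.array(s["eef_rot"])
c=capture("side"); q=[p,p+R[:,1]*.02,p-R[:,1]*.02]; print((proj(c,q)-[195,100])*3)
im=c["img"].copy()
c2=capture("top"); print(proj(c2,q)); crop(c2,190,150,370,330,4,"pics/t4.png"); print((proj(c2,q)-[190,150])*4)
crop(c,195,100,405,300,3,"pics/s5.png")
E
```

```text
[[100.36424745 404.69712235]
 [125.73536916 400.13700816]
 [ 74.67937224 409.31378979]]
[[279.07704842 237.02903182]
 [278.86386842 230.7028574 ]
 [279.29002931 243.36012012]]
[[356.30819368 348.11612729]
 [355.45547368 322.81142961]
 [357.16011725 373.44048048]]
```

View pics/t4.png

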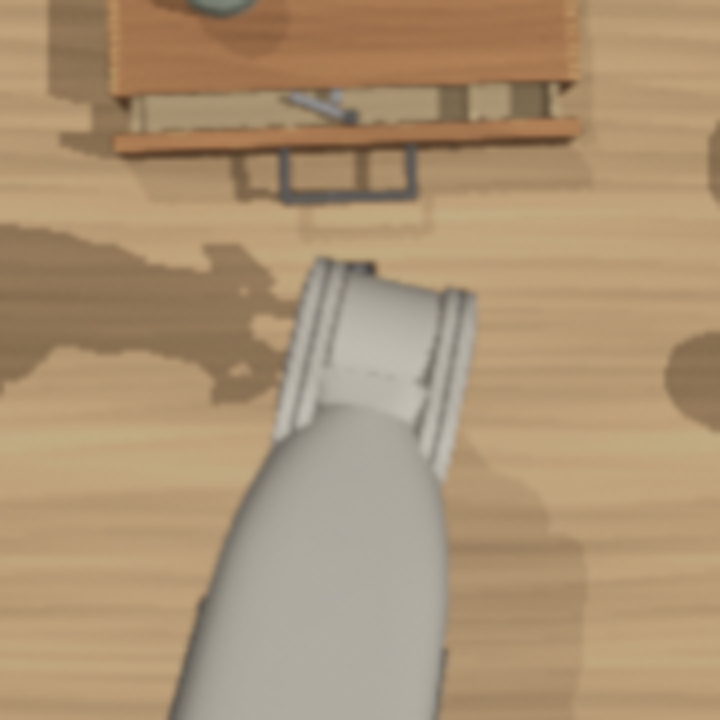

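```bash
python3 - <<'E'
from station import capture,readout; from h import *
s=readout.get_state();p=np.array(s["ee_pos"]);R=np.array(s["eef_rot"])
c=capture("side")
for dz in (0,.01,.02,.03): print(dz,((proj(c,[p+[0,0,dz]+R[:,1]*.02,p+[0,0,dz]-R[:,1]*.02])-[195,100])*3).round(0).tolist())
for dy in (0,.01,.02,.03): print(dy,((proj(c,[p+[0,dy,0]+R[:,1]*.02,p+[0,dy,0]-R[:,1]*.02])-[195,100])*3).round(0).tolist())
crop(c,195,180,265,240,10,"pics/s6.png")
E
```

```text
0 [[126.0, 400.0], [75.0, 409.0]]
0.01 [[126.0, 390.0], [75.0, 399.0]]
0.02 [[125.0, 380.0], [74.0, 389.0]]
0.03 [[125.0, 369.0], [73.0, 378.0]]
0 [[126.0, 400.0], [75.0, 409.0]]
0.01 [[124.0, 393.0], [73.0, 402.0]]
0.02 [[122.0, 385.0], [71.0, 394.0]]
0.03 [[119.0, 378.0], [69.0, 387.0]]
```

View pics/s6.png

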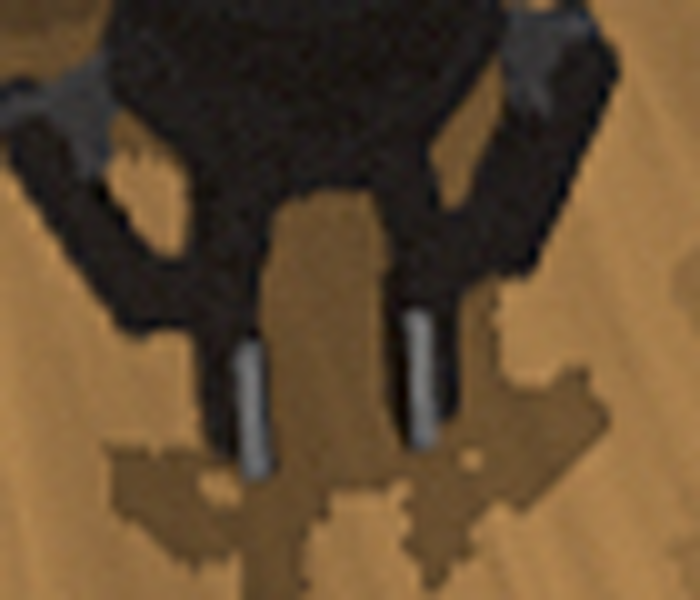

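The side view puts the fingertips (about (257,478) and (425,448) in the crop) some 25 mm higher than the TCP reading suggests, so they passed over the bar. I'll close the fingers here in free space and compare.

Request:
send_rows:
  plan:
    - {"grip": 0.0,"slide": [0,0,0],"twist": 0}
    - {"grip": 0.0,"slide": [0,0,0],"twist": 0}
    - {"grip": 0.0,"slide": [0,0,0],"twist": 0}
    - {"grip": 0.0,"slide": [0,0,0],"twist": 0}

```text
t: 4.65
ee_pos: [0.4775, -0.0253, 0.0442]
eef_rot: [[-0.033, 0.999, -0.0], [0.999, 0.033, 0.0], [0.0, -0.0, -1.0]]
ft_force: [-0.3, -0.3, -0.3]
gripper_width: -0.0004
```

```bash
python3 st.py; python3 - <<'E'
from station import capture,readout; from h import *
s=readout.get_state();p=np.array(s["ee_pos"]);R=np.array(s["eef_rot"])
c=capture("side")
print(((proj(c,[p,p-R[:,0]*.011])-[195,180])*10).round(0).tolist())
for dz in (0,.01,.02,.03): print(dz,((proj(c,[p+[0,0,dz]-R[:,0]*.011])-[195,180])*10).round(0).tolist())
crop(c,195,180,265,240,10,"pics/s7.png")
E
```

```text
t 4.65 pos [ 0.4775 -0.0253  0.0442] x [-0.033  0.999  0.   ] yaw_y 0.0331 z [-0.  0. -1.] F [-0.27 -0.31 -0.31] w -0.0004 q [-0.23  0.24 -0.42  0.91  0.    1.31]
[[335.0, 550.0], [345.0, 579.0]]
0 [[345.0, 579.0]]
0.01 [[342.0, 544.0]]
0.02 [[340.0, 509.0]]
0.03 [[337.0, 473.0]]
```

View pics/s7.png

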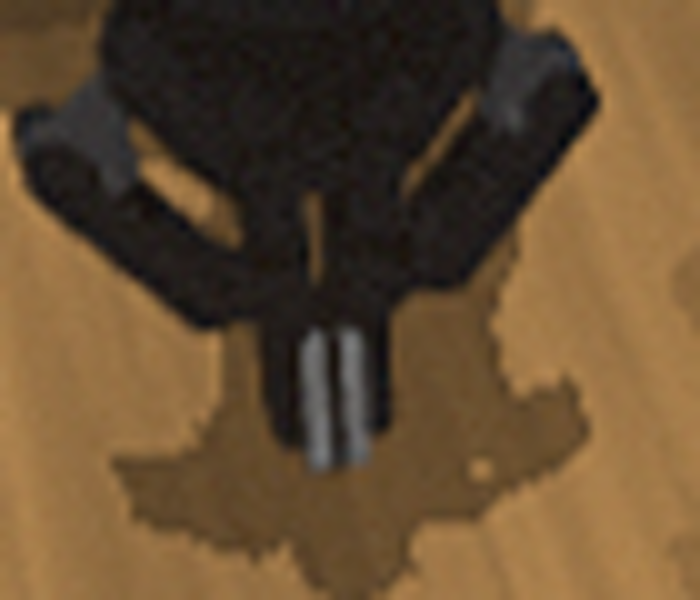

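```bash
python3 - <<'E'
from station import capture,readout; from h import *
import cv2
c=capture("top"); im=cv2.imread("pics/top0.png")[:,:,::-1]; c["img"]=im
crop(c,420,300,560,400,5.5,"pics/t0z.png")
p=np.array([0.2251,-0.5015,0.1988]);y=np.array([.4094,-.9123,0]);x=np.array([.9123,.4094,0])
for dz in (0,.015,.03,.045): print(dz,((proj(c,[p+[0,0,dz],p+[0,0,dz]+y*.043,p+[0,0,dz]-y*.043])-[420,300])*5.5).round(0).tolist())
E
```

```text
0 [[138.0, 133.0], [209.0, 98.0], [66.0, 169.0]]
0.015 [[149.0, 139.0], [221.0, 103.0], [76.0, 175.0]]
0.03 [[160.0, 145.0], [233.0, 108.0], [87.0, 181.0]]
0.045 [[171.0, 150.0], [245.0, 114.0], [97.0, 187.0]]
```

View pics/t0z.png

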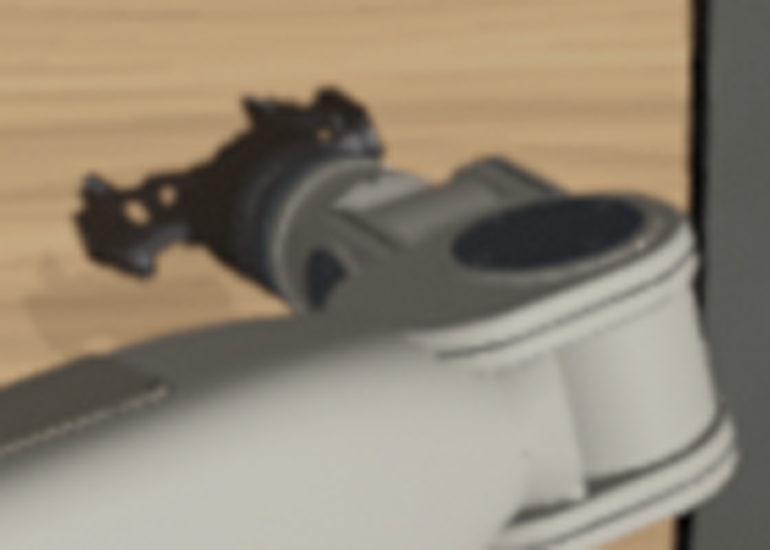

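Both views make the cabinet about 2% too small (0.357 m against 0.364 m). I'll triangulate its corners across the two views for an independent height, using the stored images.

```bash
python3 - <<'E'
from station import capture; from h import *
ct=capture("top");cs=capture("side")
def T(l): return np.array([[205+(u+.5)/5.5-.5,95+(v+.5)/5.5-.5] for u,v in l])
def S(l): return np.array([[255+(u+.5)/4.4-.5,140+(v+.5)/4.4-.5] for u,v in l])
def tri(a,b):
    M=[]
    pts=[]
    for c,uv in((ct,a),(cs,b)):
        K,D=cam(c);R,_=cv2.Rodrigues(c["rvec"]);M.append(np.c_[R,np.ravel(c["tvec"])]);pts.append(cv2.undistortPoints(uv.reshape(-1,1,2),K,D).reshape(-1,2).T)
    X=cv2.triangulatePoints(M[0],M[1],*pts);return (X[:3]/X[3]).T
for n,a,b in(("frontR",(710,412),(395,475)),("frontL",(72,432),(138,126)),("backR",(696,68),(762,403)),("handleL",(306,576),(76,306)),("handleR",(490,570),(134,410)),("panelR",(712,490),(302,515)),("panelL",(78,513),(78,150))):
    print(n,tri(T([a]),S([b])).round(4))
for c in(ct,cs):
    R,_=cv2.Rodrigues(c["rvec"]);print(-R.T@np.ravel(c["tvec"]))
E
```

```text
frontR [[ 0.6864 -0.1932  0.0963]]
frontL [[0.6741 0.1646 0.0961]]
backR [[ 0.8844 -0.1884  0.0958]]
handleL [[0.597  0.0339 0.0577]]
handleR [[ 0.5997 -0.0711  0.0607]]
panelR [[ 0.6423 -0.1952  0.0839]]
panelL [[0.6318 0.1613 0.0862]]
[0.49420841 0.01172659 1.49600085]
[ 0.38362501 -0.72338144  0.58495124]
```

The cameras agree with the stated heights (cabinet top 0.096, handle about 0.060), so the fingertips really do sit about 28 mm above the reported TCP. Going back over the handle, then lower.

Request:
send_rows:
  plan:
    - {"grip": 0.03,"slide": [0,0,-0.025],"twist": 0}
    - {"grip": 0.03,"slide": [0,0.02,-0.015],"twist": 0}
    - {"grip": 0.03,"slide": [0.002,0.035,0],"twist": 0}
    - {"grip": 0.03,"slide": [0.002,0.035,0],"twist": 0}
    - {"grip": 0.03,"slide": [0,0.03,0],"twist": 0}
    - {"grip": 0.03,"slide": [0,0,0],"twist": 0}
    - {"grip": 0.03,"slide": [0,0,0],"twist": 0}

```text
t: 5.43
ee_pos: [0.598, -0.0172, 0.0834]
eef_rot: [[-0.033, 0.999, -0.001], [0.999, 0.033, 0.0], [0.0, -0.001, -1.0]]
ft_force: [-0.6, 1.2, -0.6]
gripper_width: 0.0301
```

```bash
python3 st.py
```

```text
t 5.4333 pos [ 0.598  -0.0172  0.0834] x [-0.033  0.999  0.   ] yaw_y 0.0334 z [-0.001  0.    -1.   ] F [-0.56  1.18 -0.62] w 0.0301 q [-0.17  0.39 -0.08  1.1  -0.    1.37]
```

Request:
send_rows:
  plan:
    - {"grip": 0.03,"slide": [0,0,0.015],"twist": 0}
    - {"grip": 0.03,"slide": [0,0,0.015],"twist": 0}
    - {"grip": 0.03,"slide": [0,0,0.01],"twist": 0}
    - {"grip": 0.03,"slide": [0,0,0.008],"twist": 0}
    - {"grip": 0.03,"slide": [0,0,0],"twist": 0}

```text
t: 5.85
ee_pos: [0.5958, -0.0173, 0.035]
eef_rot: [[-0.033, 0.999, -0.003], [0.999, 0.033, 0.0], [0.001, -0.003, -1.0]]
ft_force: [-0.3, 0.0, 0.6]
gripper_width: 0.0301
```

Request:
send_rows:
  plan:
    - {"grip": 0.03,"slide": [0,0,0.005],"twist": 0}
    - {"grip": 0.03,"slide": [0,0,0.005],"twist": 0}
    - {"grip": 0.03,"slide": [0,0,0.005],"twist": 0}
    - {"grip": 0.03,"slide": [0,0,0],"twist": 0}

```text
t: 6.18
ee_pos: [0.5968, -0.0173, 0.0206]
eef_rot: [[-0.033, 0.999, -0.001], [0.999, 0.033, 0.0], [0.0, -0.001, -1.0]]
ft_force: [0.7, 0.1, 0.3]
gripper_width: 0.03
```

```bash
python3 st.py; python3 - <<'E'
from station import capture; from h import *
c=capture("side"); crop(c,245,150,335,240,6,"pics/s8.png")
E
```

```text
t 6.1833 pos [ 0.5968 -0.0173  0.0206] x [-0.033  0.999  0.   ] yaw_y 0.0329 z [-0.001  0.    -1.   ] F [0.73 0.12 0.26] w 0.03 q [-0.17  0.44 -0.18  0.95 -0.    1.37]
```

View pics/s8.png

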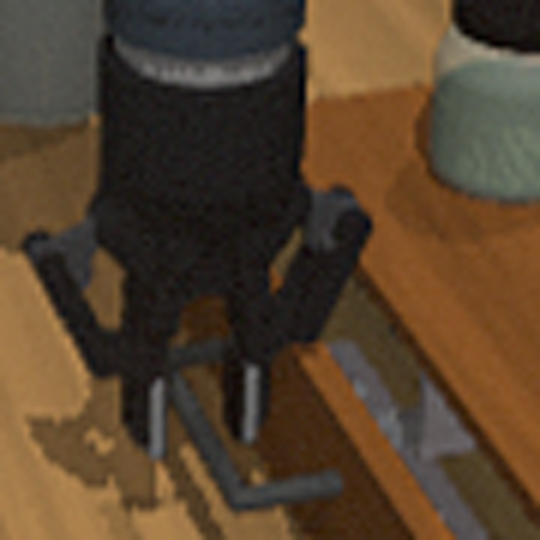

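Now the bar passes between the fingers, with pad tips at about (155,455) and (245,440) and the bar from (175,375) to (240,500). Lowering slightly and pulling.

Request:
send_rows:
  plan:
    - {"grip": 0.03,"slide": [0,0,0.004],"twist": 0}
    - {"grip": 0.03,"slide": [0,-0.005,0],"twist": 0}
    - {"grip": 0.03,"slide": [0,-0.006,0],"twist": 0}
    - {"grip": 0.03,"slide": [0,-0.006,0],"twist": 0}
    - {"grip": 0.03,"slide": [0,-0.006,0],"twist": 0}
    - {"grip": 0.03,"slide": [0,-0.006,0],"twist": 0}
    - {"grip": 0.03,"slide": [0,-0.006,0],"twist": 0}
    - {"grip": 0.03,"slide": [0,-0.006,0],"twist": 0}

```text
t: 6.9
ee_pos: [0.5557, -0.0188, 0.0175]
eef_rot: [[-0.033, 0.999, 0.0], [0.999, 0.033, -0.0], [-0.0, 0.0, -1.0]]
ft_force: [3.8, 0.2, -2.7]
gripper_width: 0.0305
```

```bash
python3 st.py
```

```text
t 6.9 pos [ 0.5557 -0.0188  0.0175] x [-0.033  0.999 -0.   ] yaw_y 0.0329 z [ 0. -0. -1.] F [ 3.78  0.23 -2.72] w 0.0305 q [-0.18  0.38 -0.29  0.9  -0.    1.35]
```

Now pulling with 3.8 N. Continuing to the stop.

Request:
send_rows:
  plan:
    - {"grip": 0.03,"slide": [0,-0.01,0],"twist": 0}
    - {"grip": 0.03,"slide": [0,-0.01,0],"twist": 0}
    - {"grip": 0.03,"slide": [0,-0.01,0],"twist": 0}
    - {"grip": 0.03,"slide": [0,-0.01,0],"twist": 0}
    - {"grip": 0.03,"slide": [0,-0.01,0],"twist": 0}
    - {"grip": 0.03,"slide": [0,-0.01,0],"twist": 0}
    - {"grip": 0.03,"slide": [0,-0.008,0],"twist": 0}
    - {"grip": 0.03,"slide": [0,-0.006,0],"twist": 0}

```text
t: 7.57
ee_pos: [0.4812, -0.0213, 0.0176]
eef_rot: [[-0.033, 0.999, 0.0], [0.999, 0.033, -0.0], [-0.0, 0.0, -1.0]]
ft_force: [4.2, -1.5, -1.6]
gripper_width: 0.0299
```

Request:
send_rows:
  plan:
    - {"grip": 0.03,"slide": [0,-0.004,0],"twist": 0}
    - {"grip": 0.03,"slide": [0,-0.003,0],"twist": 0}
    - {"grip": 0.03,"slide": [0,-0.003,0],"twist": 0}
    - {"grip": 0.03,"slide": [0,-0.003,0],"twist": 0}

```text
t: 7.9
ee_pos: [0.4695, -0.0217, 0.0176]
eef_rot: [[-0.033, 0.999, 0.001], [0.999, 0.033, -0.0], [-0.0, 0.001, -1.0]]
ft_force: [4.7, -2.6, 0.8]
gripper_width: 0.0299
```

Request:
send_rows:
  plan:
    - {"grip": 0.03,"slide": [0,-0.003,0],"twist": 0}
    - {"grip": 0.03,"slide": [0,-0.003,0],"twist": 0}

```text
t: 8.07
ee_pos: [0.4654, -0.0219, 0.0178]
eef_rot: [[-0.033, 0.999, 0.004], [0.999, 0.033, 0.0], [-0.0, 0.004, -1.0]]
ft_force: [22.4, 0.1, -13.7]
gripper_width: 0.0302
```

The stop is reached (22 N). Hold briefly, centre the fingers, then lift clear.

Request:
send_rows:
  plan:
    - {"grip": 0.03,"slide": [0,0,0],"twist": 0}
    - {"grip": 0.03,"slide": [0,0,0],"twist": 0}
    - {"grip": 0.03,"slide": [0,0,0],"twist": 0}
    - {"grip": 0.03,"slide": [0,0.007,0],"twist": 0}
    - {"grip": 0.03,"slide": [0,0.003,0],"twist": 0}
    - {"grip": 0.03,"slide": [0,0,0],"twist": 0}

```text
t: 8.57
ee_pos: [0.4728, -0.0211, 0.0169]
eef_rot: [[-0.033, 0.999, -0.002], [0.999, 0.033, 0.001], [0.001, -0.002, -1.0]]
ft_force: [-1.3, 0.2, 0.6]
gripper_width: 0.03
```

Request:
send_rows:
  plan:
    - {"grip": 0.03,"slide": [0,0,-0.02],"twist": 0}
    - {"grip": 0.03,"slide": [0,0,-0.03],"twist": 0}
    - {"grip": 0.03,"slide": [0,0,-0.04],"twist": 0}
    - {"grip": 0.03,"slide": [0,-0.03,-0.04],"twist": 0}
    - {"grip": 0,"slide": [0,-0.04,-0.02],"twist": 0}
    - {"grip": 0,"slide": [-0.03,-0.03,0],"twist": 0}
    - {"grip": 0,"slide": [0,0,0],"twist": 0}

```text
t: 9.15
ee_pos: [0.3783, -0.0559, 0.1602]
eef_rot: [[-0.031, 1.0, -0.001], [1.0, 0.031, -0.001], [-0.001, -0.001, -1.0]]
ft_force: [1.0, -0.6, 0.2]
gripper_width: 0.0003
```

```bash
python3 st.py; python3 - <<'E'
from station import capture; from h import *
c=capture("top"); crop(c,205,95,345,235,5,"pics/t9.png")
c=capture("side"); crop(c,215,120,435,290,3.6,"pics/s9.png")
E
```

```text
t 9.15 pos [ 0.3783 -0.0559  0.1602] x [-0.031  1.    -0.001] yaw_y 0.0311 z [-0.001 -0.001 -1.   ] F [ 0.99 -0.64  0.15] w 0.0003 q [-0.37 -0.01 -0.4   1.18 -0.    1.17]
```

View pics/t9.png

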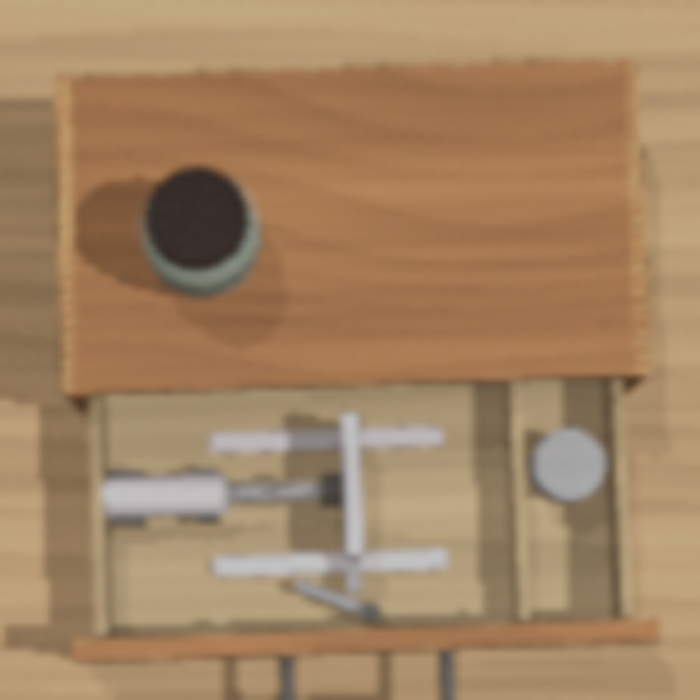

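View pics/s9.png

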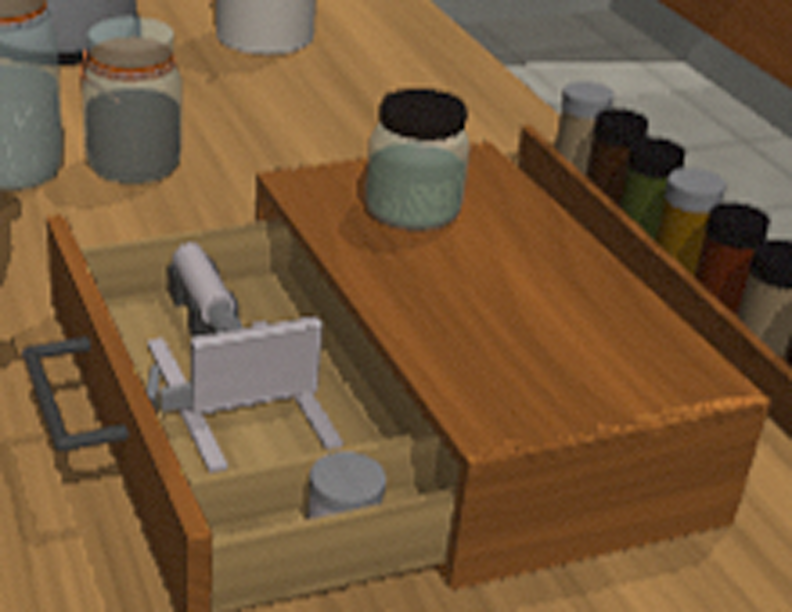

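The drawer is fully out. In the top crop the follower plate's top edge runs from (350,412) to (355,555), with its pushing face at x≈360 and the divider at x≈515. The pawl runs from (300,585) to (375,612).

```bash
python3 - <<'E'
from station import capture; from h import *
c=capture("top");cs=capture("side")
def T(l): return np.array([[205+(u+.5)/5-.5,95+(v+.5)/5-.5] for u,v in l])
def S(l): return np.array([[215+(u+.5)/3.6-.5,120+(v+.5)/3.6-.5] for u,v in l])
print("face ends z.08",ray(c,T([(360,413),(363,556)]),.08).round(4))
print("plate left edge",ray(c,T([(341,414),(346,556)]),.08).round(4))
print("divider",ray(c,T([(512,390),(518,618)]),.05).round(4))
print("panel front edge",ray(c,T([(75,658),(657,640)]),.088).round(4), "inner",ray(c,T([(75,638),(657,622)]),.088).round(4))
print("cab front",ray(c,T([(66,395),(648,376)]),.1).round(4))
print("side: plate top -y edge",ray(cs,S([(193,340),(320,322)]),.08).round(4), "handle",ray(cs,S([(28,352),(64,443)]),.061).round(4))
E
```

```text
face ends z.08 [[ 0.6634 -0.017   0.08  ]
 [ 0.5744 -0.0188  0.08  ]]
plate left edge [[ 0.6627 -0.0052  0.08  ]
 [ 0.5744 -0.0082  0.08  ]]
divider [[ 0.6818 -0.1143  0.05  ]
 [ 0.5368 -0.1174  0.05  ]]
panel front edge [[ 0.5111  0.1584  0.088 ]
 [ 0.5221 -0.1999  0.088 ]] inner [[ 0.5234  0.1585  0.088 ]
 [ 0.5332 -0.2     0.088 ]]
cab front [[ 0.6721  0.1638  0.1   ]
 [ 0.6843 -0.194   0.1   ]]
side: plate top -y edge [[ 0.5752 -0.0161  0.08  ]
 [ 0.6626 -0.0171  0.08  ]] handle [[ 0.4727  0.0248  0.061 ]
 [ 0.4781 -0.0761  0.061 ]]
```

Drawer is at about 0.148, with the follower face middle at (0.619, -0.018). I'll enter at about (0.6205, -0.065) with closed fingers.

Request:
send_rows:
  plan:
    - {"grip": 0,"slide": [-0.003,0.03,0],"twist": 0}
    - {"grip": 0,"slide": [-0.003,0.036,0],"twist": 0}
    - {"grip": 0,"slide": [-0.003,0.036,0],"twist": 0}
    - {"grip": 0,"slide": [-0.003,0.036,0],"twist": 0}
    - {"grip": 0,"slide": [-0.003,0.036,0.01],"twist": 0}
    - {"grip": 0,"slide": [-0.003,0.036,0.01],"twist": 0}
    - {"grip": 0,"slide": [0,0.03,0],"twist": 0}
    - {"grip": 0,"slide": [0,0,0],"twist": 0}

```text
t: 10.02
ee_pos: [0.6274, -0.0624, 0.1353]
eef_rot: [[-0.035, 0.999, -0.003], [0.999, 0.035, 0.001], [0.001, -0.003, -1.0]]
ft_force: [-1.5, 0.5, -0.6]
gripper_width: 0.0001
```

Request:
send_rows:
  plan:
    - {"grip": 0,"slide": [0,0,0],"twist": 0}
    - {"grip": 0,"slide": [0,0,0],"twist": 0}

```text
t: 10.18
ee_pos: [0.6228, -0.0628, 0.1379]
eef_rot: [[-0.035, 0.999, -0.003], [0.999, 0.035, 0.001], [0.001, -0.003, -1.0]]
ft_force: [0.9, -0.2, -0.3]
gripper_width: -0.0
```

```bash
python3 st.py;  python3 - <<'E'
from station import capture,readout; from h import *
p=np.array(readout.get_state()["ee_pos"])
c=capture("side"); crop(c,245,100,425,250,4.4,"pics/s10.png")
for dz in (0.,.03): print(((proj(c,[p+[0,-.011,dz],[.619,-.0178,.08]])-[245,100])*4.4).round(0).tolist())
E
```

```text
t 10.1833 pos [ 0.6228 -0.0628  0.1379] x [-0.035  0.999  0.001] yaw_y 0.0346 z [-0.003  0.001 -1.   ] F [ 0.9  -0.23 -0.29] w -0.0 q [-0.23  0.41  0.09  1.25  0.    1.3 ]
[[226.0, 456.0], [182.0, 492.0]]
[[229.0, 404.0], [182.0, 492.0]]
```

View pics/s10.png

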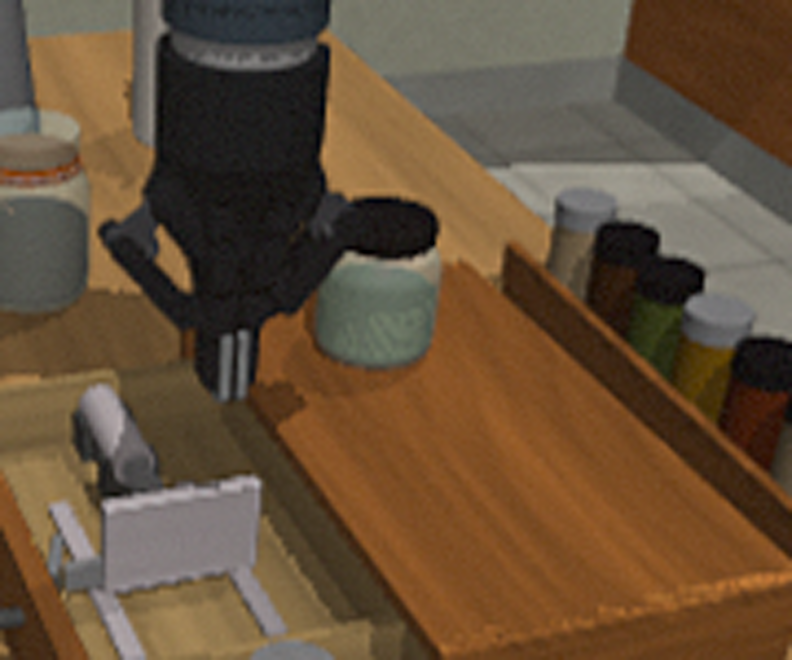

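Fingertips at about (235,400) in the crop, which fits the +0.03 height offset and lateral position. Descending part way, then checking again.

Request:
send_rows:
  plan:
    - {"grip": 0,"slide": [-0.003,-0.004,0.02],"twist": 0}
    - {"grip": 0,"slide": [0,0,0.025],"twist": 0}
    - {"grip": 0,"slide": [0,0,0.02],"twist": 0}
    - {"grip": 0,"slide": [0,0,0.01],"twist": 0}
    - {"grip": 0,"slide": [0,0,0],"twist": 0}
    - {"grip": 0,"slide": [0,0,0],"twist": 0}

```text
t: 10.73
ee_pos: [0.6189, -0.067, 0.0651]
eef_rot: [[-0.033, 0.999, 0.0], [0.999, 0.033, -0.0], [-0.0, 0.0, -1.0]]
ft_force: [0.3, -0.5, 0.3]
gripper_width: -0.0003
```

```bash
python3 st.py;  python3 - <<'E'
from station import capture,readout; from h import *
p=np.array(readout.get_state()["ee_pos"])
c=capture("side"); crop(c,245,120,425,270,4.4,"pics/s11.png")
for dz in (0.,.03): print(((proj(c,[p+[0,-.011,dz],[.619,-.0178,.08]])-[245,120])*4.4).round(0).tolist())
E
```

```text
t 10.7333 pos [ 0.6189 -0.067   0.0651] x [-0.033  0.999 -0.   ] yaw_y 0.033 z [ 0. -0. -1.] F [ 0.34 -0.51  0.32] w -0.0003 q [-0.24  0.44 -0.05  1.08 -0.    1.3 ]
[[215.0, 492.0], [182.0, 404.0]]
[[218.0, 444.0], [182.0, 404.0]]
```

View pics/s11.png

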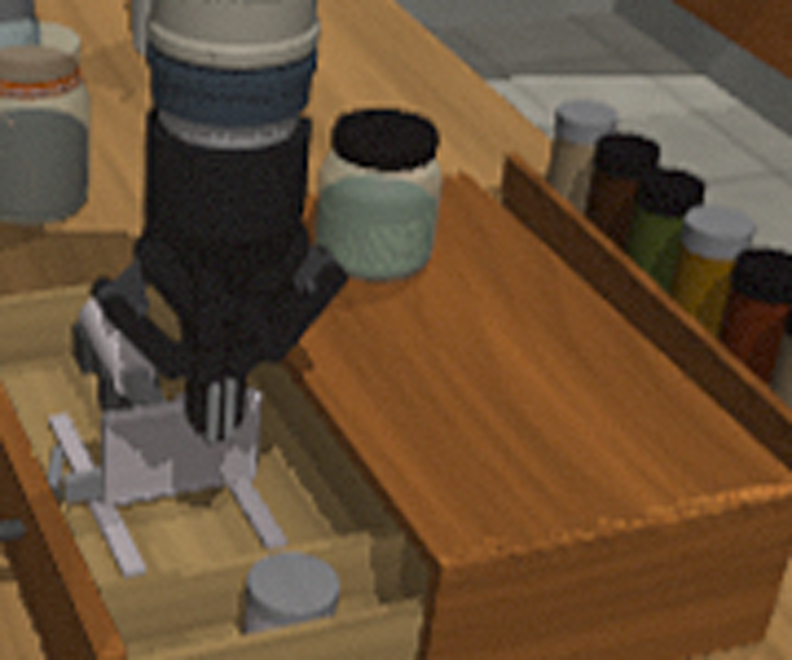

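The fingers stand on the plate's -y side, tips at about (220,440), above the empty bay. Descending the rest.

Request:
send_rows:
  plan:
    - {"grip": 0,"slide": [0,0,0.015],"twist": 0}
    - {"grip": 0,"slide": [0,0,0.015],"twist": 0}
    - {"grip": 0,"slide": [0,0,0.012],"twist": 0}
    - {"grip": 0,"slide": [0,0,0.006],"twist": 0}
    - {"grip": 0,"slide": [0,0,0],"twist": 0}

```text
t: 11.2
ee_pos: [0.619, -0.0671, 0.0163]
eef_rot: [[-0.033, 0.999, -0.0], [0.999, 0.033, 0.0], [0.0, -0.0, -1.0]]
ft_force: [-0.4, 0.2, -0.0]
gripper_width: 0.0001
```

Request:
send_rows:
  plan:
    - {"grip": 0,"slide": [0.008,0,0],"twist": 0}
    - {"grip": 0,"slide": [0.008,0,0],"twist": 0}
    - {"grip": 0,"slide": [0.006,0,0],"twist": 0}
    - {"grip": 0,"slide": [0.006,0,0],"twist": 0}
    - {"grip": 0,"slide": [0.006,0,0],"twist": 0}
    - {"grip": 0,"slide": [0.006,0,0],"twist": 0}
    - {"grip": 0,"slide": [0,0,0],"twist": 0}

```text
t: 11.78
ee_pos: [0.618, -0.0265, 0.0168]
eef_rot: [[-0.034, 0.999, 0.001], [0.999, 0.034, -0.001], [-0.001, 0.001, -1.0]]
ft_force: [-0.1, -4.7, 2.5]
gripper_width: 0.0001
```

```bash
python3 st.py
```

```text
t 11.7833 pos [ 0.618  -0.0265  0.0168] x [-0.034  0.999 -0.001] yaw_y 0.0338 z [ 0.001 -0.001 -1.   ] F [-0.06 -4.72  2.48] w 0.0001 q [-0.18  0.48 -0.13  0.97 -0.    1.36]
```

In contact (4.7 N). Pushing on past the click.

Request:
send_rows:
  plan:
    - {"grip": 0,"slide": [0.006,0,0],"twist": 0}
    - {"grip": 0,"slide": [0.006,0,0],"twist": 0}
    - {"grip": 0,"slide": [0.006,0,0],"twist": 0}
    - {"grip": 0,"slide": [0.006,0,0],"twist": 0}
    - {"grip": 0,"slide": [0.006,0,0],"twist": 0}
    - {"grip": 0,"slide": [0.006,0,0],"twist": 0}
    - {"grip": 0,"slide": [0.006,0,0],"twist": 0}
    - {"grip": 0,"slide": [0.006,0,0],"twist": 0}

```text
t: 12.45
ee_pos: [0.6163, 0.0192, 0.0167]
eef_rot: [[-0.032, 1.0, 0.0], [0.999, 0.032, -0.003], [-0.003, 0.0, -1.0]]
ft_force: [-1.0, -9.5, 3.6]
gripper_width: 0.0001
```

Request:
send_rows:
  plan:
    - {"grip": 0,"slide": [0.003,0,0],"twist": 0}
    - {"grip": 0,"slide": [0.002,0,0],"twist": 0}
    - {"grip": 0,"slide": [0,0,0],"twist": 0}

```text
t: 12.7
ee_pos: [0.6162, 0.0244, 0.0167]
eef_rot: [[-0.032, 0.999, 0.0], [0.999, 0.032, -0.003], [-0.003, 0.0, -1.0]]
ft_force: [-1.5, -9.0, 3.3]
gripper_width: -0.0001
```

```bash
python3 st.py;  python3 - <<'E'
from station import capture,readout; from h import *
c=capture("side"); crop(c,225,140,365,270,5,"pics/s12.png")
c=capture("top"); crop(c,205,95,345,235,5,"pics/t12.png")
E
```

```text
t 12.7 pos [0.6162 0.0244 0.0167] x [-0.032  0.999 -0.003] yaw_y 0.032 z [ 0.    -0.003 -1.   ] F [-1.53 -8.97  3.28] w -0.0001 q [-0.09  0.47 -0.13  0.96 -0.    1.44]
```

View pics/s12.png

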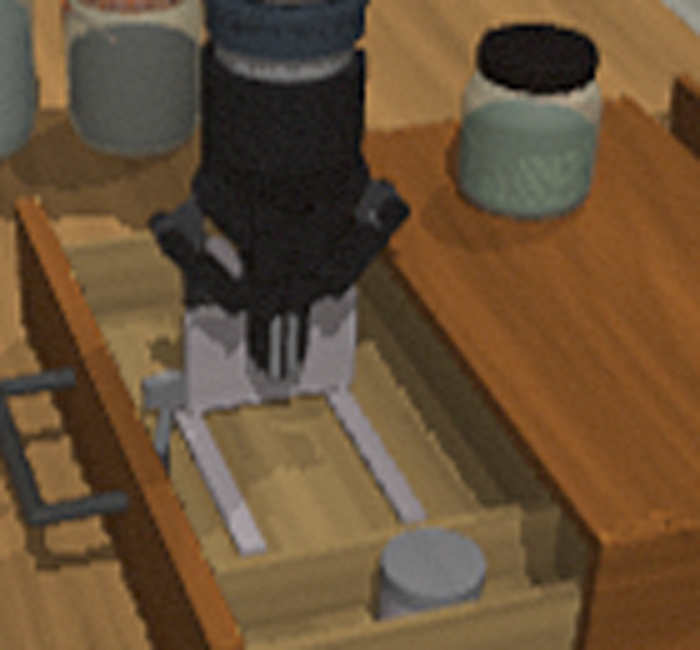

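View pics/t12.png

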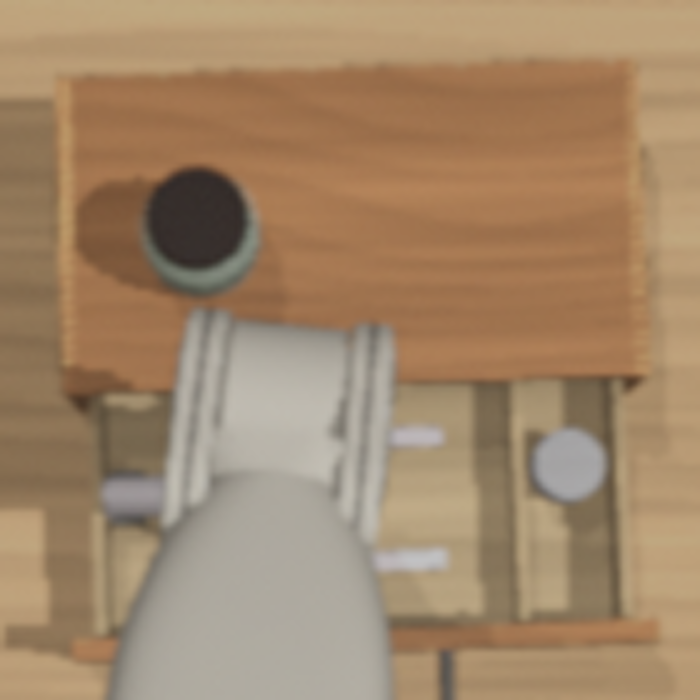

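The plate has moved up towards the housing. Its bottom corners are at about (190,413) and (352,387), and the pawl stands straight at (165,435) behind the tooth at (160,388). Measuring the travel.

```bash
python3 - <<'E'
from station import capture; from h import *
cs=capture("side")
a=np.array([[215+(u+.5)/3.6-.5,120+(v+.5)/3.6-.5] for u,v in [(193,410),(318,387)]])
b=np.array([[225+(u+.5)/5-.5,140+(v+.5)/5-.5] for u,v in [(190,413),(352,387)]])
A=ray(cs,a,.022);B=ray(cs,b,.022);print(A.round(4),B.round(4),(B-A)@[-.033,.9995,0])
h=np.array([[225+(u+.5)/5-.5,140+(v+.5)/5-.5] for u,v in [(38,518)]]);print("handle -y corner",ray(cs,h,.061))
crop(cs,240,195,275,240,14,"pics/s13.png")
E
```

```text
[[ 0.5756 -0.0154  0.022 ]
 [ 0.6662 -0.0123  0.022 ]] [[0.574  0.0338 0.022 ]
 [0.6609 0.0347 0.022 ]] [0.04919281 0.04720999]
handle -y corner [[ 0.47733581 -0.07772142  0.061     ]]
```

View pics/s13.png

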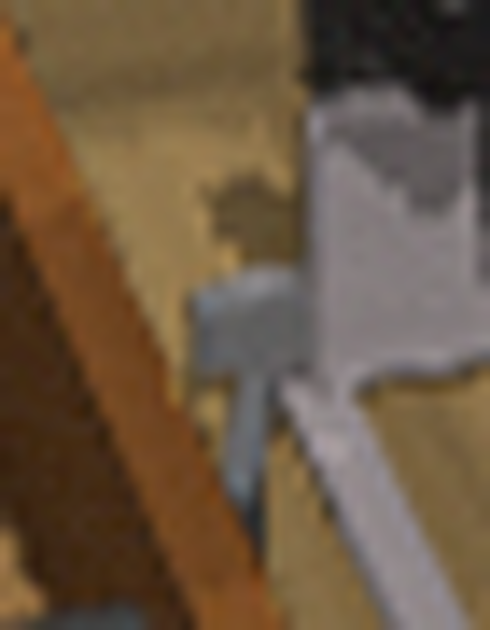

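The image gives 48–49 mm, TCP displacement 53 mm, force about 50 mm. I'll press on a few mm for margin.

Request:
send_rows:
  plan:
    - {"grip": 0,"slide": [0.002,0,0],"twist": 0}
    - {"grip": 0,"slide": [0.002,0,0],"twist": 0}
    - {"grip": 0,"slide": [0,0,0],"twist": 0}
    - {"grip": 0,"slide": [0,0,0],"twist": 0}

```text
t: 13.18
ee_pos: [0.616, 0.028, 0.0167]
eef_rot: [[-0.032, 0.999, 0.0], [0.999, 0.032, -0.003], [-0.003, 0.0, -1.0]]
ft_force: [-1.9, -9.2, 3.1]
gripper_width: -0.0
```

Request:
send_rows:
  plan:
    - {"grip": 0,"slide": [0.002,0,0],"twist": 0}
    - {"grip": 0,"slide": [0,0,0],"twist": 0}
    - {"grip": 0,"slide": [0,0,0],"twist": 0}

```text
t: 13.43
ee_pos: [0.6159, 0.0299, 0.0167]
eef_rot: [[-0.032, 1.0, 0.0], [0.999, 0.032, -0.003], [-0.003, 0.0, -1.0]]
ft_force: [-1.5, -10.0, 3.2]
gripper_width: -0.0002
```

```bash
python3 st.py; python3 - <<'E'
from station import capture; from h import *
c=capture("side"); crop(c,225,140,365,270,5,"pics/s14.png")
E
```

```text
t 13.4333 pos [0.6159 0.0299 0.0167] x [-0.032  0.999 -0.003] yaw_y 0.0316 z [ 0.    -0.003 -1.   ] F [-1.49 -9.98  3.21] w -0.0002 q [-0.09  0.47 -0.13  0.96 -0.    1.45]
```

View pics/s14.png

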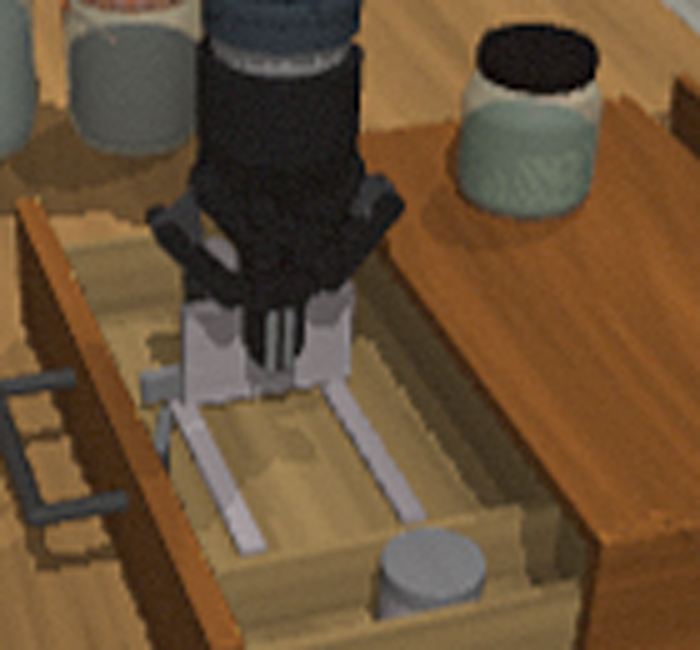

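The plate has moved another 5 mm or so, with 10 N on the fingers and no stop reached. I'll check the pawl against its rest line, taken from the earlier top view.

```bash
python3 - <<'E'
from station import capture; from h import *
c=capture("top");cs=capture("side")
P=ray(c,[[205+(u+.5)/5-.5,95+(v+.5)/5-.5] for u,v in [(375,610),(297,583)]],.04)
d=P[1]-P[0]; n=np.linalg.norm(d); print(P.round(4),n)
for a in(0,.1,.2,-.2):
    R=np.array([[np.cos(a),-np.sin(a),0],[np.sin(a),np.cos(a),0],[0,0,1]])
    print(a,((proj(cs,[P[0],P[0]+R@d])-[235,195])*14).round(0).tolist())
crop(cs,235,195,275,240,14,"pics/s15.png")
# rear top view of the jars/bowl: positions unchanged check
a=cv2.imread("pics/top0.png")[:,:,::-1].astype(int); b=c["img"].astype(int)
D=np.abs(a-b).sum(2)
for n,(u,v) in dict(coffee=(147,190),tall=(138,224),mug=(145,260),bowl=(401,192),low=(392,249),lid=(245,141)).items(): print(n,D[v-18:v+18,u-18:u+18].mean())
E
```

```text
[[ 0.5422 -0.0272  0.04  ]
 [ 0.5594  0.0224  0.04  ]] 0.0524756978139864
0 [[293.0, 527.0], [322.0, 347.0]]
0.1 [[293.0, 527.0], [292.0, 347.0]]
0.2 [[293.0, 527.0], [263.0, 348.0]]
-0.2 [[293.0, 527.0], [380.0, 353.0]]
coffee 34.88194444444444
tall 38.30324074074074
mug 84.48148148148148
bowl 8.595679012345679
low 10.848765432098766
lid 8.589506172839506
```

View pics/s15.png

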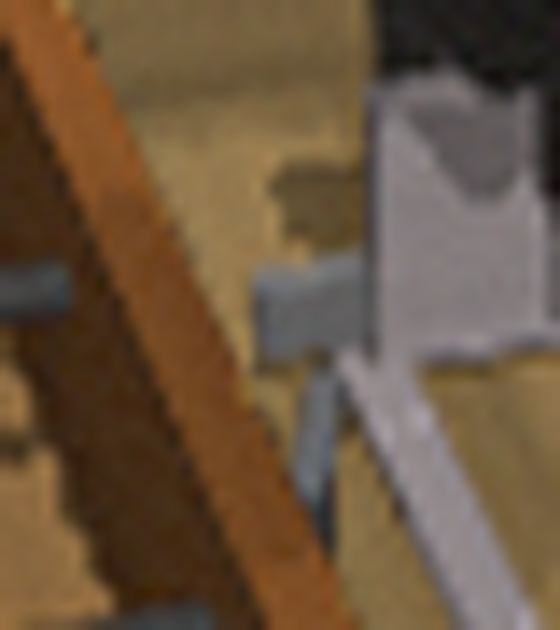

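The pawl lies along its rest line (tip at about (325,375); angle 0 predicts (322,347)). The left-hand jars and mug differ from the first picture, so I'll look at them.

```bash
python3 - <<'E'
from station import capture; import cv2
cv2.imwrite("pics/top16.png",capture("top")["img"][:,:,::-1])
E
python3 st.py
```

```text
t 13.6333 pos [0.6159 0.0299 0.0167] x [-0.031  1.    -0.003] yaw_y 0.0314 z [ 0.    -0.003 -1.   ] F [-1.42 -9.44  3.15] w -0.0002 q [-0.09  0.47 -0.13  0.96 -0.    1.45]
```

View pics/top16.png

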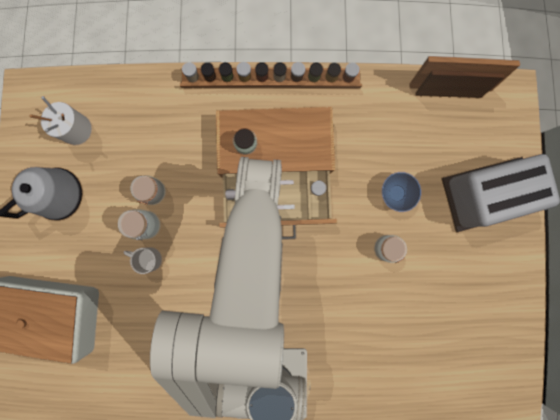

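The jars at (147,190) and (138,224), the mug (145,260), the bowl (401,192) and the other jars all stand where they were. The differences came from the arm's shadow. Handing in while holding.

```bash
python3 -c "
from station import ctrl; print(ctrl.sign_off())"
```

```text
the job is handed in; nothing more can be done
None
```

I pulled the drawer out to its stop and pushed the follower past the pawl's click. I handed the job in at about 13.6 s with the closed fingers still holding it; the sign-off gave no verdict.

- **Drawer:** it met its stop with about 22 N on the wrist, and the picture taken after I let go of the handle put it at about 0.148 m. It looked unmoved in the final pictures.
- **Follower:** the fingers pressed on it with about 9.5–10 N, and the TCP reading was steady. My travel estimates disagreed a little but all exceed the 48 mm needed: about 58 mm from TCP displacement, 54–60 mm from the spring force, and 53–55 mm from the image (48–49 mm measured, then about 5 mm more pushed).
- **Pawl:** in the side view it lay along its rest line, clear of the tooth.
- **Bystanders:** the jars, mug and bowl stood where they started.

**First pull missed:** my first try at the handle passed over the bar. The pictures showed the fingertips about 28 mm higher than the reported TCP height, so I went lower by that amount for everything after. I did not find the cause of that offset.

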